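# Shut the toy oven and snap its latch over

### The job

Gently push the flap of the lilac toy oven fully shut, then gently push the red latch lever on its roof over towards the flap until it snaps past its dead point and stays locked down over the front. Only push with the fingers: pick nothing up, and leave the frying pan and the other toys where they stand.

Things in the scene. Friction and masses are not known exactly. Their poses are not given: they have to be found in the camera images.
- oven: lilac plastic toy oven, fixed to the table, 160 deep (its x) x 220 wide (its y) x 150 mm high; origin at the centre of its underside; its -x side is the front with the flap, +x the back, z up. A splashback 12 mm thick along the rear edge of the roof rises to z = 175 mm. The steel pan stands on the roof at about x = +20, y = -55 mm; the latch pivot is on the roof at x = -50, y = +65, z = 165 mm between two white lugs (x -63 to -37, y 47 to 83, up to z = 176 mm).
- flap (a joint): the oven's front flap, a plate 206 wide x 125 high x 12 mm thick, hinged along its lower edge (oven frame x = -86, z = 20 mm). 0 = shut (outer face then at x = -92 mm in the oven frame), grows as its top edge tips out to the front and down (rad); starts ajar, between 0.25 and 0.5. A stiff hinge: it stays where it is left (about 5 mm of gap at the top edge still counts as shut); about 1 N at the top edge moves it.
- flap_top (a point): middle of the upper edge of the flap's outer face, 125 mm from the hinge; its z runs up along the flap, its -x points out of the outer face
- latch (a joint): red over-centre lever with a steel hook. 0 = open, leaning 28 degrees back from upright (away from the flap); grows as it is pushed over to the front (oven -x), upright at 0.49; a spring drives it back to 0 below the dead point at 0.55 rad and on to the locked stop at 1.62 rad above it, where its hook is down in front of the shut flap. Hardest at the beginning: about 2.5 N at the cross-bar, falling to nothing at the dead point.
- latch_bar (a point): red cross-bar at the end of the latch lever, 46 mm long along the oven's y, 14 mm thick; the point is its centre, 75 mm from the pivot: oven frame about x = -15, y = +65, z = 231 mm when open, x = -118, z = 197 mm when locked (so it ends about 26 mm in front of the flap), highest (z = 240 mm) when upright. Its back (+x) side is free; the steel hook stands up just in front of the lever when open.
- pan: small steel toy frying pan, loose, 68 mm across and 20 mm high with a 54 mm black handle along its -y, on the oven's roof; origin under its centre
- chair: yellow plastic toy chair, loose, 42 x 42 x 85 mm, near one side of the oven; origin under its centre
- tree: green wooden toy tree, loose, 60 mm across, 115 mm high, near one side of the oven; origin under its centre
- cup: orange toy cup, loose, 44 mm across, 36 mm high, near one side of the oven; origin under its centre
- cube: clear acrylic display cube, loose, 70 mm, behind the oven; origin under its centre
- bowl: blue toy bowl, loose, 64 mm across, 28 mm high, behind the oven; origin under its centre

How it is judged:
By the outcome, as a careful person would: the job done as asked, in the order asked, and still so for the second after the job is handed in, with the robot touching nothing.
It also fails if it takes over 48 s, if anything falls off the work surface, if the arm or the gripper's body presses on something with over 40 N, if the wrist force passes 120 N, or if a joint passes its speed limit or range.

### The arm

A 7-joint arm with a two-finger parallel gripper is mounted at the origin on the work surface. World frame = base frame: x ahead of the robot, y to its left, z up, the work surface at z = 0. Lengths are in m, angles in rad, forces in N, time in s.
With the tool pointing down it reaches from about 0.425 to 0.925 m from the base axis. Payload 6.8 kg.
Tool frame: the origin (TCP) lies midway between the tips of the shut fingers; the grasp point (between the pads) lies 19 mm behind it (bot.pinch_z is the distance from the TCP to the grasp point, in m); x points along the fingers, y is the direction in which the jaws open and shut, and the axes are right-handed (so a half turn about x gives the same grasp; the last joint's range is limited). The gripper opens to 85 mm and grips with 20 to 120 N. Pads are 22 mm wide; open, the fingers measure 114 mm over their backs; the gripper's body (76 mm by 85 mm) begins 54 mm behind the grasp point. The pads swing forward as they close: fully open they stand 13 mm farther back than shut.
Start: joints at [1.132, 0.477, 0.022, 1.555, -0.011, 1.109, -0.083], TCP at [0.219, -0.638, 0.231] pointing down, gripper open.
Joint ranges: [-2.96, 2.96], [-0.34, 2.1], [-1.41, 1.46], [0.24, 2.44], [-1.37, 4.51], [0.17, 1.92], [-2.96, 2.96]. Speed limits (rad/s): [2.39, 2.39, 3.14, 3.14, 3.14, 3.14, 3.14].

### API

Orientations are given as a unit quaternion [w, x, y, z].
In Python, from station import bot gives the robot as it stands. The module is installed in compiled form; this text tells all that it offers.
- The arm moves only by the tool step_arm, never from a script. Its argument "plan" is a list of rows, each a list of 6 numbers: the shift along the tool's x, y, z in units of 40 mm (1.0 is 40 mm), then the turn, a rotation vector about the tool's x, y, z in units of 360 degrees (1.0 is 360 degrees). In form: [[dx, dy, dz, ax, ay, az], ...]. A call has 1 to 8 rows; each row shifts and turns the commanded pose from where the row before left it, along the tool's axes as they then stand; what a row does not reach is not made up. A row lasts 1/8 s, in which the tool goes at most 62.5 mm and 10.7 degrees, less where a joint would pass 70% of its speed; a pose out of reach is approached as far as the arm can. A call with a number of a shift or a turn outside -1 to 1 is refused whole. A call with a gripper value outside its range is refused whole. "fingers" is the closure, from -1 (fully open) to 1 (shut), set as the call begins (left out, the last holds). The fingers move at their own pace and stop on an object; "force" is the grip in N (left out, the last holds). Time passes only in rows, so rows that do not move let the fingers close. It gives the time, the measured TCP pose, the force and the opening at its end, in the units of the state.
- bot.get_obs(): the state, without advancing time (a new reading comes with each control period).
- bot.read_camera(name): name is "side" or "top" or "wrist"; returns (picture, depth): 400x640x3 uint8, red, green, blue; 400x640 float32, m along the optical axis (not along the pixel's ray), 0 where there is no reading.
- bot.camera_model(name): a dict with "mtx" (3x3 intrinsics, pixels), "k1" (the pictures are not rectified: a ray, as slopes to the right and down, at radius r is drawn at 1 + k1 r^2 times it, then the intrinsics apply), "origin" and "rotation" of the camera in the world; the wrist camera has in their place "T_tool_cam" (4x4, takes a point from camera to tool coordinates, whose origin is the TCP and whose axes are the tool frame's). Camera axes: x right, y up, looking along -z (the intrinsics and any distortion apply to the point x, -y, -z); pixel columns grow to the right and rows downward; lengths in m; the calibration is good to about 2 mm. A picture is of the moment at which its call begins: read the wrist's pose just before it. camera_model takes no time and is no camera call.
- bot.hand_in(): hands the job in, once; it reports no verdict.
The state is a dict: "t": time; "q": joint angles; "joint_vel": joint speeds; "joint_torque": joint torques, N m; "eef_pos": TCP position; "tool_rot": TCP orientation; "contact_force": force on the tool from outside, world axes, zero at the start; "torque": the same for the moment, N m; "gripper_width": opening from 0.0 (shut) to 1.0 (fully open).
Only numpy, scipy, OpenCV 4.12 (cv2) and the standard library are available. Lean on these libraries where they do the work, as an engineer would, in place of code of your own. Each camera call takes 0.05 s, during which the arm holds its last target.

## Working session

There is one attempt and no reset: what is moved stays moved. The work goes in short steps, Python scripts to look and compute and a tool call to move; the robot and the scene stay as the last step left them, time stands still between calls to the robot, and variables do not carry over. Pictures are saved under pics/ and viewed, and the job is handed in when it is done.

Besides the shell and the picture viewer there is one more tool, called after "Request:" as name([rows], argument=value, ...), one row to a line, values as JSON. step_arm: Moves the arm, as the interface text tells. Shifts and turns lie within -1 to 1; 1 stands for 40 mm of shift or 360 degrees of turn. Its arguments: {"type":"object","properties":{"plan":{"type":"array"},"fingers":{"type":"number"},"force":{"type":"number"}},"required":["plan"]}

```bash
mkdir -p pics; cat > h.py <<'E'
import numpy as np, cv2
from station import bot
def snap(n,f):
    o=bot.get_obs(); im,d=bot.read_camera(n)
    cv2.imwrite(f'pics/{f}.png',cv2.cvtColor(im,cv2.COLOR_RGB2BGR)); np.savez(f'pics/{f}.npz',d=d,im=im,p=o['eef_pos'],q=o['tool_rot'])
    return im,d
def world(n,d,uv):
    m=bot.camera_model(n);K=np.array(m['mtx']);out=[]
    for u,v in uv:
        z=d[int(v),int(u)]
        x=np.array([(u-K[0,2])/K[0,0],(v-K[1,2])/K[1,1]]);s=x.copy()
        for _ in range(20): s=x/(1+m['k1']*(s@s))
        out.append(np.array(m['rotation'])@(np.array([s[0],-s[1],-1])*z)+np.array(m['origin']))
    return np.array(out)
E
python3 - <<'E'
from h import *
o=bot.get_obs();print({k:np.round(v,3) for k,v in o.items()})
for n in('side','top'):
    snap(n,n+'0');m=bot.camera_model(n);print(n,m)
E
```

```text
{'t': np.float64(0.0), 'q': array([ 1.132,  0.478,  0.022,  1.556, -0.011,  1.109, -0.083]), 'joint_vel': array([-0.001, -0.001,  0.001, -0.   ,  0.001,  0.   ,  0.001]), 'joint_torque': array([ 0.0000e+00, -5.9645e+01,  1.6080e+00, -2.8120e+01,  1.2000e-02,
        9.0000e-03, -0.0000e+00]), 'eef_pos': array([ 0.219, -0.638,  0.23 ]), 'tool_rot': array([-0.116, -0.697, -0.117,  0.698]), 'contact_force': array([ 0.511,  0.144, -0.77 ]), 'torque': array([-0.023, -0.03 ,  0.005]), 'gripper_width': np.float64(1.001)}
side {'mtx': array([[377.76023606,   0.        , 314.22191337],
       [  0.        , 377.76023606, 200.73234578],
       [  0.        ,   0.        ,   1.        ]]), 'k1': -0.023030132595607617, 'origin': array([0.78773768, 0.18621362, 0.79720904]), 'rotation': array([0.4087378 , 0.08590368, 0.19761781, 0.88684901])}
top {'mtx': array([[483.01494852,   0.        , 311.35643957],
       [  0.        , 483.01494852, 203.12532191],
       [  0.        ,   0.        ,   1.        ]]), 'k1': -0.06618503563422108, 'origin': array([ 0.33438859, -0.02421423,  1.22275505]), 'rotation': array([ 0.73109377,  0.0776329 , -0.07484742, -0.6737009 ])}
```

Rotation is a quaternion; fix the helper.

```bash
sed -i "s/np.array(m\['rotation'\])@/R.from_quat(np.roll(m['rotation'],-1)).as_matrix()@/; 1a from scipy.spatial.transform import Rotation as R" h.py
```

```text
(no output)
```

View pics/side0.png

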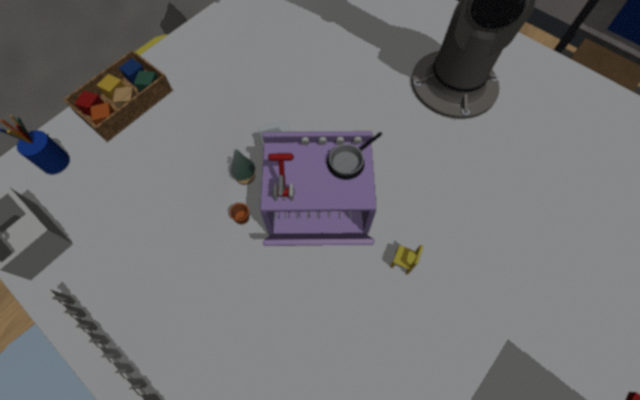

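View pics/top0.png

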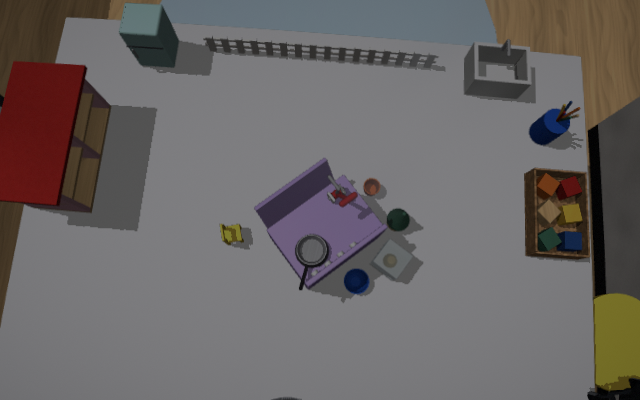

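```bash
python3 - <<'E'
from h import *
for n in('side','top'):
    z=np.load(f'pics/{n}0.npz');im,d=z['im'],z['d']
    sc=4
    if n=='side': u0,v0,u1,v1=220,110,420,280
    else: u0,v0,u1,v1=200,140,430,310
    c=cv2.cvtColor(im[v0:v1,u0:u1],cv2.COLOR_RGB2BGR);c=cv2.resize(c,None,fx=3.4,fy=3.4,interpolation=cv2.INTER_CUBIC);cv2.imwrite(f'pics/{n}0c.png',c);print(c.shape)
    vv,uu=np.mgrid[v0:v1,u0:u1];uv=np.c_[uu.ravel(),vv.ravel()]
    P=world(n,d,uv);col=im[v0:v1,u0:u1].reshape(-1,3).astype(int)
    ok=d[v0:v1,u0:u1].ravel()>0
    lil=(col[:,2]-col[:,1]>35)&(col[:,0]-col[:,1]>10)&ok
    roof=lil&(abs(P[:,2]-.15)<.008)
    print(n,roof.sum(),P[roof].mean(0), 'table z',np.median(P[ok&(P[:,2]<.02),2]))
    r=cv2.minAreaRect((P[roof][:,:2]*1000).astype(np.float32));print(r,cv2.boxPoints(r))
    red=(col[:,0]>120)&(col[:,1]<60)&(col[:,2]<80)&ok&(P[:,2]>.14)
    print('red',red.sum(),P[red].mean(0)); hi=red&(P[:,2]>.215); print('bar',hi.sum(),P[hi].mean(0),P[hi].min(0),P[hi].max(0))
    np.savez(f'pics/{n}_cloud.npz',P=P,col=col,lil=lil,ok=ok,red=red)
E
```

```text
(578, 680, 3)
side 173 [ 0.5132989  -0.01230919  0.14933856] table z -0.0004628694706283465
((515.380859375, -44.57666015625), (139.4303436279297, 208.22325134277344), 38.06964874267578) [[ 396.29956     -5.6012497]
 [ 524.694     -169.52747  ]
 [ 634.46216    -83.55207  ]
 [ 506.06775     80.374146 ]]
red 0 [nan nan nan]<stdin>:16: RuntimeWarning: Mean of empty slice.
  ret = um.true_divide(
Traceback (most recent call last):
ValueError: zero-size array to reduction operation minimum which has no identity
```

View pics/side0c.png

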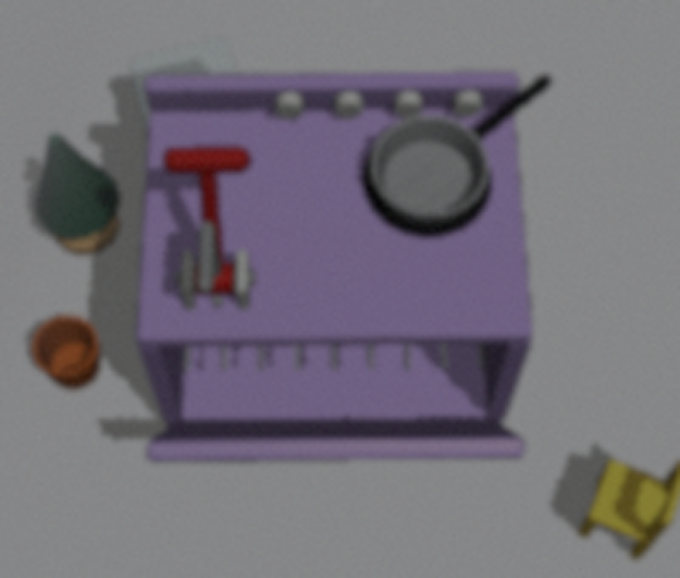

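```bash
cat > fit.py <<'E'
from h import *
for n in('side','top'):
    z=np.load(f'pics/{n}0.npz');im,d=z['im'],z['d']
    if n=='side': u0,v0,u1,v1=220,110,420,280
    else: u0,v0,u1,v1=200,140,430,310
    c=cv2.cvtColor(im[v0:v1,u0:u1],cv2.COLOR_RGB2BGR);cv2.imwrite(f'pics/{n}0c.png',cv2.resize(c,None,fx=3.4,fy=3.4,interpolation=cv2.INTER_CUBIC))
    hsv=cv2.cvtColor(im,cv2.COLOR_RGB2HSV)[v0:v1,u0:u1].reshape(-1,3).astype(int)
    vv,uu=np.mgrid[v0:v1,u0:u1];uv=np.c_[uu.ravel(),vv.ravel()]
    P=world(n,d,uv);ok=d[v0:v1,u0:u1].ravel()>0
    lil=(hsv[:,0]>120)&(hsv[:,0]<150)&(hsv[:,1]>50)&ok
    roof=lil&(abs(P[:,2]-.15)<.006)
    print(n,roof.sum(),'table z',np.median(P[ok&(P[:,2]<.02),2]))
    r=cv2.minAreaRect((P[roof][:,:2]*1000).astype(np.float32));print(r);print(cv2.boxPoints(r))
    red=((hsv[:,0]<6)|(hsv[:,0]>172))&(hsv[:,1]>150)&ok&(P[:,2]>.14)
    hi=red&(P[:,2]>.215); print('red',red.sum(),'bar',hi.sum(),P[hi].mean(0),P[hi].min(0),P[hi].max(0))
    np.savez(f'pics/{n}_cloud.npz',P=P,lil=lil,ok=ok,red=red)
E
python3 fit.py
```

```text
side 5823 table z -0.0004628694706283465
((515.6361083984375, -47.42388916015625), (151.60287475585938, 217.05804443359375), 40.88579559326172)
[[ 387.29102   -14.990326]
 [ 529.36707  -179.08963 ]
 [ 643.9812    -79.85745 ]
 [ 501.90515    84.24185 ]]
red 222 bar 169 [ 0.56839732 -0.08662041  0.23320104] [ 0.55310732 -0.1051211   0.21565873] [ 0.58149089 -0.07135988  0.23919415]
top 4788 table z -0.0005823099672761511
((512.1162719726562, -47.96699523925781), (160.39183044433594, 219.68612670898438), 41.02238464355469)
[[ 379.5163   -17.73244]
 [ 523.70807 -183.47534]
 [ 644.71625  -78.20155]
 [ 500.52448   87.54135]]
red 138 bar 93 [ 0.5661272  -0.08482876  0.23534004] [ 0.55093353 -0.10121827  0.21536851] [ 0.58013816 -0.07101351  0.24313904]
```

```bash
cat >> h.py <<'E'
C=np.array([.5125,-.048,0]); A=np.radians(41.0)+np.pi
Ro=R.from_euler('z',A).as_matrix()
def toO(p): return (np.atleast_2d(p)-C)@Ro
def toW(p): return np.atleast_2d(p)@Ro.T+C
def state():
    o=bot.get_obs(); M=R.from_quat(np.roll(o['tool_rot'],-1)).as_matrix()
    print('t',round(float(o['t']),2),'tcpO',np.round(toO(o['eef_pos'])[0]*1000,1),'F_O',np.round(np.array(o['contact_force'])@Ro,2),'w',round(float(o['gripper_width']),2)); print('tool axes in oven (cols)\n',np.round(Ro.T@M,3)); return o,M
E
python3 - <<'E'
from h import *
state()
for n in('side','top'):
    z=np.load(f'pics/{n}_cloud.npz');O=toO(z['P'])*1000
    f=z['lil']&(O[:,0]<-94)&(O[:,2]>15)
    q=O[f];print(n,len(q),q.min(0).round(),q.max(0).round(), 'top z>115 :',q[q[:,2]>120][:,0].min(),np.median(q[q[:,2]>120],0))
    e=q[(q[:,1]>-20)&(q[:,1]<20)];e=e[np.argsort(-e[:,2])];print(e[:12].round())
    b=z['red']&(O[:,2]>222);print('bar',O[b].mean(0),O[b].min(0),O[b].max(0))
E
```

```text
t 0.1 tcpO [608.5 252.7 230.4] F_O [-0.11 -0.54  0.35] w 1.0
tool axes in oven (cols)
 [[-0.001  0.375  0.927]
 [-0.002  0.927 -0.375]
 [-1.    -0.002  0.   ]]
side 926 [-141.  -98.   56.] [-94. 102. 137.] top z>115 : -141.16269996402346 [-134.94333195   21.70096173  132.34697461]
[[-133.    5.  137.]
 [-134.   20.  136.]
 [-132.  -11.  136.]
 [-132.  -15.  135.]
 [-134.   13.  135.]
 [-134.    5.  135.]
 [-136.   20.  135.]
 [-138.   -4.  135.]
 [-136.   16.  134.]
 [-132.   -8.  134.]
 [-134.   -4.  134.]
 [-134.   18.  134.]]
bar [-16.22300764  65.80250797 234.50969674] [-22.86217046  45.1601728  222.35303276] [-10.37783493  85.59172911 239.19414531]
top 2070 [-143. -103.   51.] [-96. 100. 140.] top z>115 : -143.1773925572336 [-132.5964501    -4.12477978  131.11356453]
[[-131.   12.  138.]
 [-134.   20.  138.]
 [-137.    1.  136.]
 [-136.   -6.  136.]
 [-135.   -9.  136.]
 [-139.  -18.  136.]
 [-134.   17.  136.]
 [-135.   11.  135.]
 [-132.    0.  135.]
 [-136.    6.  135.]
 [-137.  -11.  135.]
 [-137.   13.  135.]]
bar [-15.5230251   62.92288797 236.73645859] [-23.17961638  42.80026087 224.75641088] [-10.28962372  84.53896753 243.13903621]
```

View pics/top0c.png

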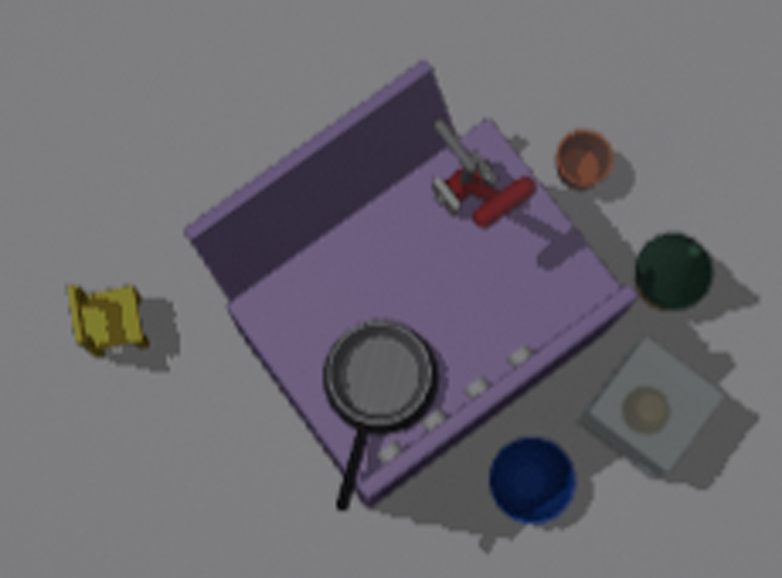

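Request:
step_arm([
  [-0.7,0,0,-0.0205,0,0],
  [-0.7,0,0,-0.0205,0,0],
  [-0.6,0,0,-0.0205,0,0],
  [0,-0.33,-0.98,0,0,0],
  [0,-0.33,-0.98,0,0,0],
  [0,-0.33,-0.98,0,0,0],
  [0,-0.33,-0.98,0,0,0],
  [0,-0.33,-0.98,0,0,0],
], fingers=1, force=20)

```text
t: 1.1
eef_pos: [0.324, -0.4584, 0.3109]
tool_rot: [-0.248, -0.662, -0.248, 0.662]
contact_force: [0.5, 0.1, -0.2]
gripper_width: -0.0
```

```bash
python3 -c "
from h import *
state()"
```

```text
t 1.1 tcpO [411.5 186.1 310.9] F_O [-0.49  0.26 -0.16] w -0.0
tool axes in oven (cols)
 [[-0.    -0.002  1.   ]
 [-0.001  1.     0.002]
 [-1.    -0.001 -0.   ]]
```

Request:
step_arm([
  [0,-0.335,-0.99,0,0,0],
  [0,-0.335,-0.99,0,0,0],
  [0,-0.335,-0.99,0,0,0],
  [0,-0.335,-0.99,0,0,0],
  [0,-0.335,-0.99,0,0,0],
  [0,-0.335,-0.99,0,0,0],
  [0,-0.335,-0.99,0,0,0],
])

```text
t: 1.98
eef_pos: [0.4711, -0.2057, 0.311]
tool_rot: [-0.248, -0.662, -0.248, 0.662]
contact_force: [-0.1, -1.2, -1.2]
gripper_width: -0.0
```

Request:
step_arm([
  [0,-0.335,-0.99,0,0,0],
  [0,-0.335,-0.99,0,0,0],
  [0,-0.335,-0.99,0,0,0],
  [0,-0.335,-0.99,0,0,0],
  [0,-0.335,-0.99,0,0,0],
  [0,-0.335,-0.99,0,0,0],
  [0,-0.335,-0.99,0,0,0],
  [0,-0.335,-0.99,0,0,0],
])

```text
t: 2.98
eef_pos: [0.6395, 0.083, 0.3108]
tool_rot: [-0.248, -0.662, -0.248, 0.662]
contact_force: [0.6, -0.3, 0.2]
gripper_width: -0.001
```

```bash
python3 -c "
from h import *
state()"
```

```text
t 2.98 tcpO [-181.8  -15.5  310.8] F_O [-0.26  0.65  0.2 ] w -0.0
tool axes in oven (cols)
 [[ 0.001 -0.001  1.   ]
 [-0.     1.     0.001]
 [-1.    -0.     0.001]]
```

Request:
step_arm([
  [0.9,0,0,0,0,0],
  [0.9,0,0,0,0,0],
  [0.9,0,0,0,0,0],
  [0.9,0,0,0,0,0],
  [0.9,0,0,0,0,0],
  [0.35,0,0,0,0,0],
  [0,0,0,0,0,0],
])

```text
t: 3.85
eef_pos: [0.6387, 0.0819, 0.1167]
tool_rot: [-0.248, -0.662, -0.248, 0.663]
contact_force: [0.9, -0.2, 1.0]
gripper_width: -0.0
```

```bash
python3 - <<'E'
from h import *
state();snap('side','side1');snap('wrist','wrist1')
im=cv2.imread('pics/side1.png')[110:280,220:420];cv2.imwrite('pics/side1c.png',cv2.resize(im,None,fx=3.4,fy=3.4,interpolation=2))
E
```

```text
t 3.85 tcpO [-180.5  -15.3  116.7] F_O [-0.61  0.74  1.03] w -0.0
tool axes in oven (cols)
 [[ 0.001 -0.002  1.   ]
 [-0.001  1.     0.002]
 [-1.    -0.001  0.001]]
```

View pics/side1c.png

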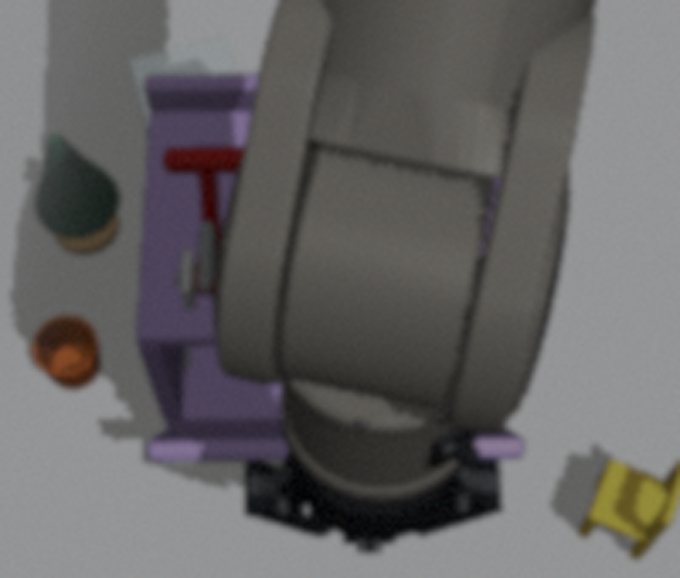

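View pics/wrist1.png

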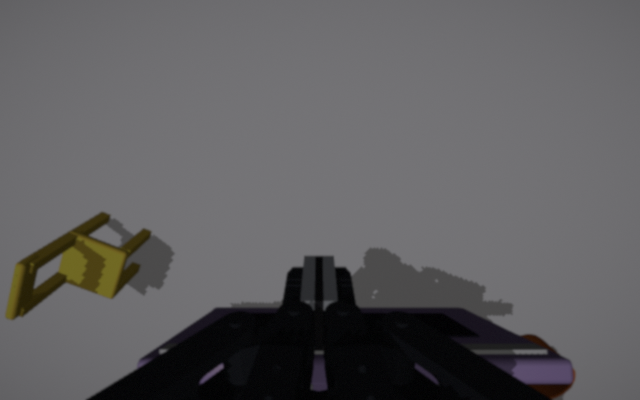

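```bash
python3 - <<'E'
from h import *
d=np.load('pics/side1.npz')['d']
for u,v in [(290,200),(292,180),(300,160),(330,180),(330,150),(300,130),(380,200),(330,220),(330,240),(300,255),(360,255)]: print(u,v,(toO(world('side',d,[(u,v)]))*1000).round())
E
```

```text
290 200 [[-208.   29.  469.]]
292 180 [[-194.   27.  483.]]
300 160 [[-177.   19.  492.]]
330 180 [[-194.   -9.  482.]]
330 150 [[-172.   -9.  501.]]
300 130 [[-154.   18.  507.]]
380 200 [[-212.  -56.  475.]]
330 220 [[-221.  -10.  450.]]
330 240 [[-217.  -12.  377.]]
300 255 [[-183.   31.  205.]]
360 255 [[-184.  -66.  205.]]
```

Request:
step_arm([
  [0,0,0.3,0,0,0],
  [0,0,0.3,0,0,0],
  [0,0,0.15,0,0,0],
  [0,0,0.15,0,0,0],
  [0,0,0.15,0,0,0],
  [0,0,0.15,0,0,0],
  [0,0,0.15,0,0,0],
  [0,0,0.15,0,0,0],
])

```text
t: 4.95
eef_pos: [0.5935, 0.0423, 0.1172]
tool_rot: [-0.248, -0.662, -0.248, 0.662]
contact_force: [0.3, 0.5, 1.3]
gripper_width: 0.004
```

Request:
step_arm([
  [0,0,0.12,0,0,0],
  [0,0,0.12,0,0,0],
  [0,0,0.08,0,0,0],
  [0,0,0,0,0,0],
])

```text
t: 5.45
eef_pos: [0.5839, 0.0339, 0.1172]
tool_rot: [-0.248, -0.662, -0.248, 0.662]
contact_force: [0.4, -0.9, -0.3]
gripper_width: 0.002
```

```bash
python3 -c "
from h import *
state()"
```

```text
t 5.45 tcpO [-107.6  -14.9  117.2] F_O [ 0.3   0.96 -0.27] w 0.0
tool axes in oven (cols)
 [[ 0.001 -0.001  1.   ]
 [-0.     1.     0.001]
 [-1.    -0.     0.001]]
```

Request:
step_arm([
  [0,0,0.05,0,0,0],
  [0,0,0.04,0,0,0],
])

```text
t: 5.7
eef_pos: [0.5816, 0.032, 0.1173]
tool_rot: [0.248, 0.662, 0.248, -0.662]
contact_force: [-0.2, 1.1, 0.3]
gripper_width: -0.003
```

Request:
step_arm([
  [0,0,0.03,0,0,0],
  [0,0,0,0,0,0],
])

```text
t: 5.95
eef_pos: [0.5806, 0.031, 0.1173]
tool_rot: [-0.248, -0.662, -0.248, 0.662]
contact_force: [-0.2, 0.7, 0.2]
gripper_width: -0.005
```

```bash
python3 - <<'E'
from h import *
state();snap('wrist','wrist2');snap('side','side2');snap('top','top2')
im=cv2.imread('pics/side2.png')[110:280,220:420];cv2.imwrite('pics/side2c.png',cv2.resize(im,None,fx=3.4,fy=3.4,interpolation=2))
E
```

```text
t 5.95 tcpO [-103.2  -15.   117.3] F_O [-0.31 -0.72  0.16] w -0.0
tool axes in oven (cols)
 [[ 0.    -0.002  1.   ]
 [-0.     1.     0.002]
 [-1.    -0.     0.   ]]
```

View pics/side2c.png

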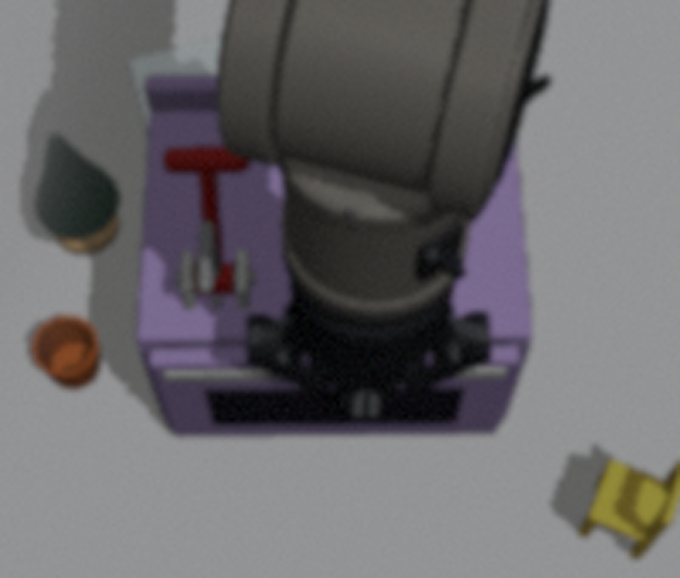

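View pics/wrist2.png

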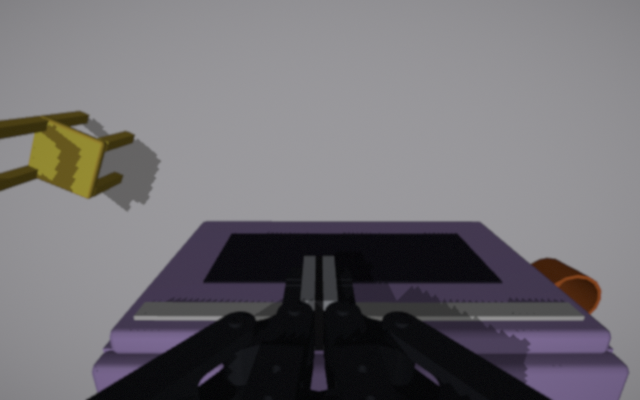

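Request:
step_arm([
  [0,0,0.04,0,0,0],
  [0,0,0,0,0,0],
])

```text
t: 6.35
eef_pos: [0.5796, 0.0301, 0.1173]
tool_rot: [0.248, 0.662, 0.248, -0.662]
contact_force: [1.6, 0.2, -0.6]
gripper_width: -0.0
```

Request:
step_arm([
  [0,0,0.04,0,0,0],
  [0,0,0,0,0,0],
])

```text
t: 6.6
eef_pos: [0.5795, 0.0301, 0.1175]
tool_rot: [0.248, 0.663, 0.249, -0.661]
contact_force: [5.8, 3.3, -3.3]
gripper_width: 0.0
```

```bash
python3 -c "
from h import *
state()"
```

```text
t 6.6 tcpO [-101.8  -15.   117.5] F_O [-6.52  1.34 -3.29] w 0.0
tool axes in oven (cols)
 [[-0.003 -0.002  1.   ]
 [ 0.001  1.     0.002]
 [-1.     0.001 -0.003]]
```

Request:
step_arm([
  [0,0,-0.3,0,0,0],
  [0,0,-0.7,0,0,0],
  [0,0,-0.5,0,0,0],
  [-0.9,0,0,0,0,0],
  [-0.9,0,0,0,0,0],
  [-0.9,0,0,0,0,0],
  [-0.9,0,0,0,0,0],
  [-0.9,0,0,0,0,0],
])

```text
t: 7.6
eef_pos: [0.6232, 0.0684, 0.2984]
tool_rot: [-0.248, -0.662, -0.248, 0.663]
contact_force: [0.0, 0.3, -0.2]
gripper_width: -0.003
```

Request:
step_arm([
  [-0.5,0,0,0,0,0],
  [0,0.5,0.98,0,0,0],
  [0,0.5,0.98,0,0,0],
  [0,0.5,0.98,0,0,0],
  [0,0.5,0.98,0,0,0],
  [0,0,0.98,0,0,0],
  [0,0,0,0,0,0],
])

```text
t: 8.48
eef_pos: [0.5265, -0.1236, 0.3173]
tool_rot: [-0.247, -0.662, -0.246, 0.664]
contact_force: [0.6, -0.4, -0.0]
gripper_width: -0.001
```

```bash
python3 - <<'E'
from h import *
state();snap('side','side3')
im=cv2.imread('pics/side3.png')[110:280,220:420];cv2.imwrite('pics/side3c.png',cv2.resize(im,None,fx=3.4,fy=3.4,interpolation=2))
E
```

```text
t 8.47 tcpO [ 39.1  66.2 317.3] F_O [-0.22  0.66 -0.03] w -0.0
tool axes in oven (cols)
 [[ 0.002  0.004  1.   ]
 [-0.     1.    -0.004]
 [-1.     0.     0.002]]
```

View pics/side3c.png

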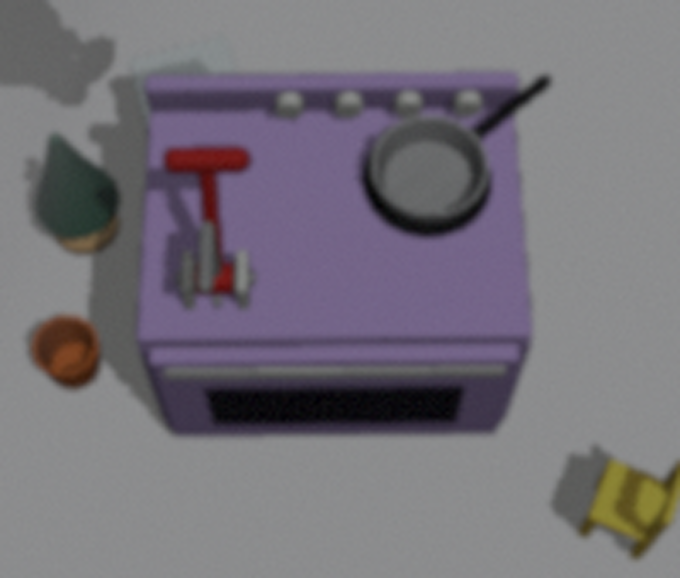

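View pics/side3.png

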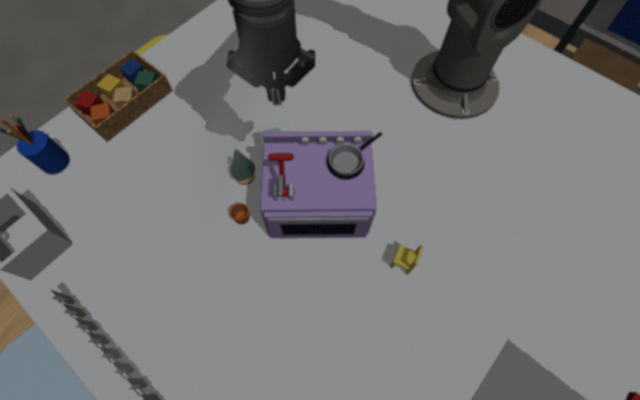

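```bash
python3 - <<'E'
from h import *
state()
m=bot.camera_model('side');K=np.array(m['mtx']);Rc=R.from_quat(np.roll(m['rotation'],-1)).as_matrix()
for p in [[.5265,-.1236,.3173],[.5265,-.1236,.40]]:
    c=Rc.T@(np.array(p)-m['origin']);print(K[0,0]*c[0]/-c[2]+K[0,2],K[1,1]*-c[1]/-c[2]+K[1,2])
snap('side','side4');snap('top','top4');snap('wrist','wrist4')
a=np.hstack([cv2.imread('pics/side4.png')[100:290,210:430],cv2.imread('pics/top4.png')[130:320,210:430]])
cv2.imwrite('pics/c4.png',cv2.resize(a,(790,341)))
E
```

```text
t 8.53 tcpO [ 36.8  65.6 317.5] F_O [-0.72  1.25  0.04] w -0.0
tool axes in oven (cols)
 [[ 0.001  0.001  1.   ]
 [ 0.     1.    -0.001]
 [-1.     0.     0.001]]
276.3156489828179 100.25536852458582
270.3996673212316 61.171286518989604
```

View pics/c4.png

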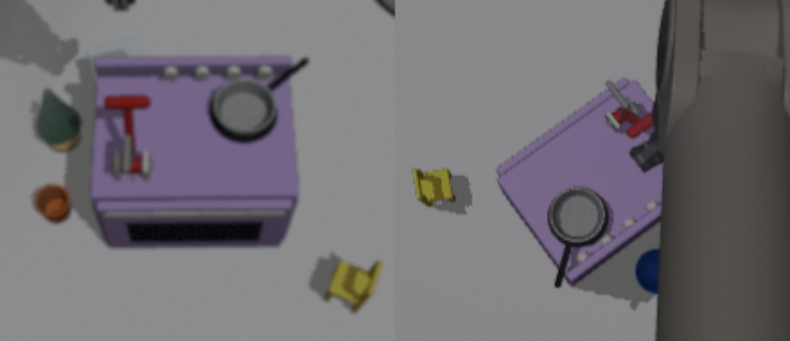

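View pics/wrist4.png

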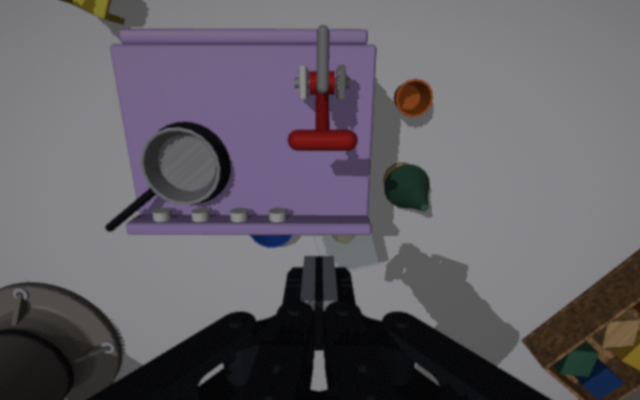

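Request:
step_arm([
  [0.7,0,0,0,0,0],
  [0.7,0,0,0,0,0],
  [0.7,0,0,0,0,0],
  [0.35,0,0,0,0,0],
  [0,0,0,0,0,0],
])

```text
t: 9.3
eef_pos: [0.5283, -0.12, 0.2186]
tool_rot: [-0.248, -0.662, -0.249, 0.662]
contact_force: [-0.1, 0.3, 0.0]
gripper_width: 0.002
```

```bash
python3 - <<'E'
from h import *
state()
z=np.load('pics/side3.npz');d=z['d'];hsv=cv2.cvtColor(z['im'],cv2.COLOR_RGB2HSV)
vv,uu=np.mgrid[200:240,255:385];P=toO(world('side',d,np.c_[uu.ravel(),vv.ravel()]))*1000
for a in range(60,150,10):
    q=P[(P[:,2]>a)&(P[:,2]<a+10)&(abs(P[:,1])<90)&(P[:,0]<-70)];print(a,len(q),np.percentile(q[:,0],[5,50]).round(1) if len(q) else '')
snap('wrist','wrist5')
E
```

```text
t 9.3 tcpO [ 35.3  64.7 218.6] F_O [-0.09 -0.25  0.  ] w 0.0
tool axes in oven (cols)
 [[ 0.001 -0.003  1.   ]
 [-0.002  1.     0.003]
 [-1.    -0.002  0.001]]
60 141 [-91.5 -90.7]
70 158 [-91.4 -90.7]
80 162 [-91.5 -90.6]
90 155 [-91.5 -90.6]
100 207 [-91.5 -90.5]
110 183 [-90.6 -89.7]
120 95 [-92.2 -91.5]
130 279 [-92.2 -90.9]
140 1016 [-89.5 -80.6]
```

View pics/wrist5.png

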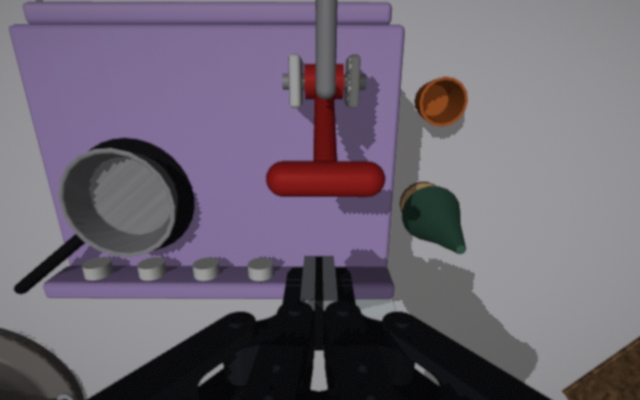

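Request:
step_arm([
  [0,0,-0.3,0,0,0],
  [0,0,-0.2,0,0,0],
  [0,0,-0.15,0,0,0],
  [0,0,-0.15,0,0,0],
  [0,0,-0.15,0,0,0],
  [0,0,-0.15,0,0,0],
])

```text
t: 10.1
eef_pos: [0.5615, -0.0922, 0.2193]
tool_rot: [-0.248, -0.662, -0.248, 0.662]
contact_force: [-0.8, -2.0, 2.0]
gripper_width: 0.001
```

Request:
step_arm([
  [0,0,-0.12,0,0,0],
  [0,0,-0.12,0,0,0],
  [0,0,-0.12,0,0,0],
])

```text
t: 10.48
eef_pos: [0.5728, -0.0818, 0.2193]
tool_rot: [0.248, 0.662, 0.248, -0.662]
contact_force: [-0.5, -0.8, 1.1]
gripper_width: 0.005
```

```bash
python3 - <<'E'
from h import *
state()
snap('wrist','wrist6')
E
```

```text
t 10.47 tcpO [-23.3  65.  219.3] F_O [0.9  0.23 1.1 ] w 0.01
tool axes in oven (cols)
 [[-0.001 -0.002  1.   ]
 [-0.     1.     0.002]
 [-1.    -0.    -0.001]]
```

View pics/wrist6.png

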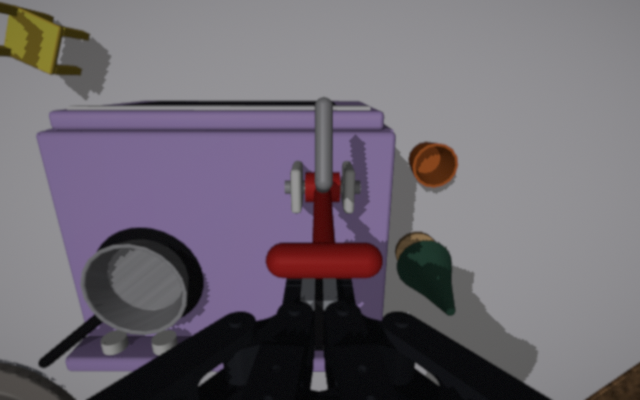

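Request:
step_arm([
  [0,0,-0.12,0,0,0],
  [0,0,-0.12,0,0,0],
  [0,0,-0.1,0,0,0],
  [0,0,-0.08,0,0,0],
  [0,0,-0.06,0,0,0],
  [0,0,0,0,0,0],
])

```text
t: 11.28
eef_pos: [0.5869, -0.0695, 0.2193]
tool_rot: [0.248, 0.662, 0.248, -0.662]
contact_force: [0.2, -0.3, -0.1]
gripper_width: 0.001
```

```bash
python3 - <<'E'
from h import *
state()
snap('wrist','wrist7')
E
```

```text
t 11.28 tcpO [-42.   65.1 219.3] F_O [ 0.01  0.34 -0.12] w 0.0
tool axes in oven (cols)
 [[-0.    -0.002  1.   ]
 [-0.     1.     0.002]
 [-1.    -0.    -0.   ]]
```

View pics/wrist7.png

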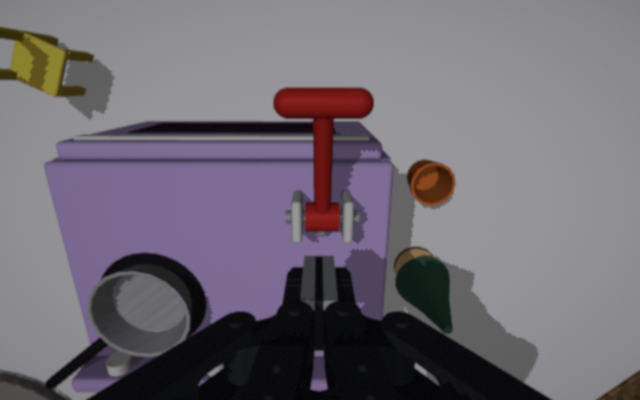

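The lever has snapped over: the bar now sits at (323,102), in front of the flap. I'll retreat backwards and up, then check from the side.

Request:
step_arm([
  [0,0,0.6,0,0,0],
  [-0.5,0,0.6,0,0,0],
  [-0.9,0,0.5,0,0,0],
  [-0.9,0,0.8,0,0,0],
  [0,0,0.9,0,0,0],
  [0,0,0.9,0,0,0],
  [0,0,0.5,0,0,0],
  [0,0,0,0,0,0],
])

```text
t: 12.32
eef_pos: [0.44, -0.1978, 0.3113]
tool_rot: [-0.247, -0.662, -0.246, 0.663]
contact_force: [0.3, -0.8, -0.5]
gripper_width: 0.001
```

```bash
python3 - <<'E'
from h import *
state();im,d=snap('side','side8');snap('top','top8')
hsv=cv2.cvtColor(im,cv2.COLOR_RGB2HSV).astype(int)
vv,uu=np.mgrid[110:280,220:420];uv=np.c_[uu.ravel(),vv.ravel()];P=toO(world('side',d,uv))*1000
h=hsv[110:280,220:420].reshape(-1,3)
r=((h[:,0]<6)|(h[:,0]>172))&(h[:,1]>150)&(P[:,2]>140)&(P[:,0]<-105)
print('bar',r.sum(),P[r].mean(0),P[r].min(0),P[r].max(0))
for a in range(60,150,10):
    q=P[(P[:,2]>a)&(P[:,2]<a+10)&(abs(P[:,1]+30)<60)&(P[:,0]<-70)];print(a,len(q),np.percentile(q[:,0],[5,50]).round(1) if len(q) else '')
a=np.hstack([cv2.imread('pics/side8.png')[100:290,210:430],cv2.imread('pics/top8.png')[130:320,210:430]])
cv2.imwrite('pics/c8.png',cv2.resize(a,(790,341),interpolation=2))
E
```

```text
t 12.32 tcpO [153.   65.5 311.3] F_O [ 0.29  0.85 -0.54] w 0.0
tool axes in oven (cols)
 [[ 0.001  0.003  1.   ]
 [ 0.     1.    -0.003]
 [-1.     0.     0.001]]
bar 181 [-121.85820625   64.88730921  210.99632341] [-361.38247765    3.80890407  195.3079687 ] [-105.42660069   86.59513067  797.20903696]
60 85 [-91.6 -90.8]
70 107 [-91.7 -90.8]
80 111 [-91.6 -90.7]
90 110 [-91.4 -90.7]
100 132 [-91.4 -90.3]
110 119 [-90.3 -89.6]
120 61 [-92.2 -91.6]
130 193 [-92.4 -91.1]
140 672 [-89.3 -80.6]
```

View pics/c8.png

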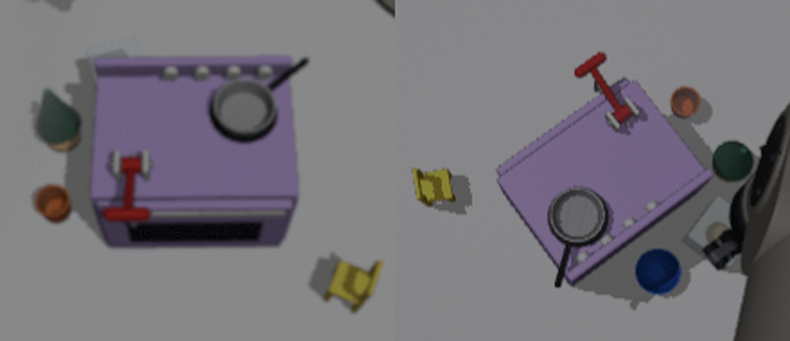

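```bash
python3 -c "
from station import bot
print(bot.hand_in())"
```

```text
the job is handed in; nothing more can be done
None
```

I pushed the flap shut, then pushed the red latch lever over its dead point until it snapped down, and handed the job in at about 12.4 s of the 48 s allowed.

- **Flap:** I pushed with closed fingers until it met its stop, at about 6.5 N. The depth data then put its outer face at x = -91.5 mm in the oven frame at all heights, against -92 mm expected for shut. It read the same after the latch snapped.
- **Latch:** I pushed the bar from behind with small forces, about 3 N at most in the readings I took. It snapped forward on its own.
- **Latch check:** The side and top pictures show the bar out in front of the flap and the lever down over the front edge. The bar's mean position came out at about x = -122, y = 65, z = 211 mm, against -118, 65, 197 expected when locked. That mean includes at least one pixel with no depth reading, which pulls it off, so I relied on the pictures. I saw the hook side only from above, so I did not confirm its position separately.
- **Other things:** The pan, chair, tree, cup and bowl look unmoved in the final pictures; the cube is partly hidden by the arm there, but the arm never went near it. The arm was clear of everything at the end.

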